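Clamp the glued pan rest

TASK

The wooden pan rest has just been glued: slide it along the clamp's cradle until its end meets the blue post, then turn the crank clockwise until the pad meets the wood, and snug it about a third of a turn past that first touch, without overtightening. Let go of the crank, leave the rest clamped, and do not disturb the things round about.

Things in the scene. Friction and masses are not known exactly. Their poses are not given: they have to be found in the camera images.
- clamp: Fixed cradle clamp, 96 mm wide (x), y from -240 to +130 mm, 300 mm high, turned up to 0.3 rad. Origin: on the screw's axis, at the worktop; z up; +y points to the blue post, -y to the open end. Cradle floor 18 mm up, between rails with inner faces at x = -33 and +33 mm, tops at z = 32 mm. The post carries a blue arm 36 mm wide, z = 120 to 172 mm, reaching 23 mm past the axis.
- stop (a point): Middle of the blue post's face that stops the rest, 36 mm above the worktop; y = +70 mm in the clamp's frame.
- rest: Loose wooden pan rest, two bars glued one on the other, 60 mm wide (x), 190 mm long (y), 0.27 to 0.45 kg, lying in the cradle along the clamp's y, 45 to 90 mm short of the post. Origin: centre of its underside; z up; +y end faces the post. Its thickness differs each time, 36 to 46 mm, and is not told. Home, its origin is at y = -25 mm in the clamp's frame.
- rest_front (a point): Middle of the rest's free (-y) end face, 14 mm above its underside: push here towards the clamp's +y. The face is 60 mm wide and at least 36 mm high. It slides with a few newtons and stops dead at the post; this point is then 120 mm from the screw's axis.
- pad: Round rubber pad, 48 mm across, 12 mm thick, under the screw. Origin: centre of its underside. It does not turn; it sinks 16 mm per clockwise turn (seen from above) of the crank; it starts 18 to 40 mm above the wood. A spring of 20 N/mm lies between screw and pad: from the touch on, the force grows 320 N per turn (a third: about 105 N). The screw holds where it is left.
- knob_grip (a point): Grip point on the crank's upright black knob, 26 mm across, from 31 mm below this point (crank arm) to 27 mm above; 65 mm from the screw's axis, 260 to 275 mm up at the start, sinking 16 mm a clockwise turn. The knob spins freely on its pin, so a hand may keep its direction while going round. It takes about 8 N to turn while the pad is free, 12 N at a third past touch; 3.2 turns in all.
- tape_roll: Bystander: brown roll of tape, 94 mm across, 48 mm high; origin under its centre.
- tin_beans: Bystander: blue and white tin, 75 mm across, 110 mm high; origin under its centre.
- striped_mug: Bystander: cream striped mug, 82 mm across, 94 mm high; origin under its centre.
- coffee_jar: Bystander: glass jar with green lid, 89 mm across, 137 mm high; origin under its centre.

How it is judged (in metres and radians):
On the way, in this order (a step that is already met when the one before it is completed fails the run):
1. the rest is slid home against the blue post (y of rest in the frame of clamp between -0.03 and -0.02 m and z of rest in the frame of clamp below 0.023 m), for 0.2 s.
2. the pad has been screwed down onto the rest (contact force between pad and rest above 15 N), for 0.1 s.
At the end, for the whole second after the job is handed in: The rest lies in the cradle within 5 mm of the post, at rest, and the pad presses it with 50 to 175 N (about a sixth to a bit over half a turn past first touch) (all of step 1 and contact force between pad and rest between 50 and 175 N and linear speed of each of rest, pad below 0.01 m/s).
It fails at once if the clamp is overtightened (pad force over 190 N, well over half a turn past the touch) (contact force between pad and rest above 190 N).
It fails at once if a bystander (tape, tin, striped mug, jar) is shifted by more than 3 cm (distance of any of tape_roll, tin_beans, striped_mug, coffee_jar from where it was at the start of the episode above 0.03 m).
It also fails if it takes over 72 s, if anything falls off the work surface, if the arm or the gripper's body presses on something with over 40 N, if the wrist force passes 120 N, or if a joint passes its speed limit or range.

ROBOT

A 7-joint arm with a two-finger parallel gripper is mounted at the origin on a cart in front of the work surface, level with it; the furniture and walls round the work are solid. World frame = base frame: x ahead of the robot, y to its left, z up, the work surface at z = 0. Lengths are in m, angles in degrees, forces in N, time in s.
With the tool pointing down it reaches from about 0.35 to 0.9 m from the base axis. Payload 19.9 kg.
Tool frame: the origin (TCP) lies on the centre line of the jaws, within the pads' length; the fingertips stand 22 mm ahead of it and the grasp point (between the pads) lies 3 mm ahead of it (robot.finger_overhang is the distance from the TCP to the fingertips, in m); z points along the fingers, y is the line along which they close (so a half turn about z gives the same grasp; the last joint's range is limited). The gripper opens to 85 mm and grips with 20 to 120 N. Pads are 22 mm wide; open, the fingers measure 114 mm over their backs; the gripper's body (76 mm by 85 mm) begins 54 mm behind the grasp point. The pads swing forward as they close: fully open they stand 13 mm farther back than shut.
Start: joints at [-77.836, 23.915, -0.59, 92.452, 0.269, 63.638, -3.037], TCP at [0.157, 0.605, 0.253] pointing down, gripper open.
Joint ranges: [-161.28, 161.28], [-22.2, 115.67], [-73.04, 71.86], [3.21, 147.25], [-68.34, 248.33], [10.77, 114.83], [-161.83, 161.83]. Speed limits (degrees/s): [108.29, 108.29, 136.94, 136.94, 172.46, 172.46, 172.46].

INTERFACE

Orientations are given as [roll, pitch, yaw] about the fixed x, y, z axes, in that order (R = Rz(yaw) Ry(pitch) Rx(roll)).
In Python, from bench import readout, cams, close_job, robot gives the robot as it stands.
- The arm moves only by the shell command python3 -m handwheel 'ROWS' [OPENING]. ROWS is JSON, one flat list of numbers, 6 for each row, row after row: the shift along the tool's x, y, z in mm, then the turn, a rotation vector about the tool's x, y, z in degrees. In form: [tx, ty, tz, ax, ay, az, tx, ty, tz, ax, ay, az, ...]. A call has 1 to 20 rows; each row shifts and turns the commanded pose from where the row before left it, along the tool's axes as they then stand; what a row does not reach is not made up. A row lasts 1/12 s, in which the tool goes at most 41.7 mm and 7.16 degrees, less where a joint would pass 70% of its speed; a pose out of reach is approached as far as the arm can. A call with a gripper value outside its range is refused whole. OPENING is the opening, from 0 (shut) to 1 (fully open), set as the call begins (- or left out, the last holds). The fingers move at their own pace and stop on an object; the grip force is fixed at half the most. Time passes only in rows, so rows that do not move let the fingers close. It gives the time, the measured TCP pose, the force, the opening and the grip force at its end, in the units of the state.
- readout.get_obs(): the state, without advancing time (a new reading comes with each control period).
- cams.grab_frame(name): name is "scene" or "top"; returns a dict with "color" (420x560x3 uint8, red, green, blue), "mtx" (3x3 intrinsics, pixels), "rvec" (rotation vector, rad) and "tvec" (3), from world to camera coordinates, as OpenCV has them. Camera axes: x right, y down, z forward; pixel columns grow to the right and rows downward; lengths in m; the calibration is good to about 2 mm. A picture is of the moment at which its call begins. There is no depth.
- close_job(): hands the job in; it is judged then, once.
The state is a dict: "clock": time; "joints": joint angles; "dq": joint speeds; "effort": joint torques, N m; "ee_pos": TCP position; "tcp_rot": TCP orientation; "force": force on the tool from outside, world axes, zero at the start; "ft_torque": the same for the moment, N m; "opening": finger opening in m; "finger_force": force on a finger pad.
Only numpy, scipy, OpenCV 4.12 (cv2) and the standard library are available. Lean on these libraries where they do the work, as an engineer would, in place of code of your own. Each camera call takes 0.05 s, during which the arm holds its last target. There are 200 camera calls.

## Working session

There is one attempt and no reset: what is moved stays moved. The work goes in short steps, Python scripts to look and compute and a shell command to move; the robot and the scene stay as the last step left them, time stands still between calls to the robot, and variables do not carry over. Pictures are saved under pics/ and viewed, at most 10 in all, crops included, and the job is handed in when it is done.

```bash
mkdir -p pics; ls; cat > h.py <<'E'
import numpy as np, cv2
from bench import readout, cams, robot
def grab(n,f=None):
    d=cams.grab_frame(n)
    if f: cv2.imwrite('pics/'+f,d['color'][:,:,::-1])
    return d
def ray(d,u,v):
    R=cv2.Rodrigues(np.array(d['rvec'],float))[0]; t=np.array(d['tvec'],float).ravel()
    K=np.array(d['mtx']); r=R.T@np.linalg.solve(K,[u,v,1.]); return -R.T@t, r/np.linalg.norm(r)
def onz(d,u,v,z):
    c,r=ray(d,u,v); return c+r*(z-c[2])/r[2]
def tri(d1,p1,d2,p2):
    c1,a=ray(d1,*p1); c2,b=ray(d2,*p2)
    s=np.linalg.lstsq(np.c_[a,-b],c2-c1,rcond=None)[0]
    q1=c1+s[0]*a;q2=c2+s[1]*b; return (q1+q2)/2, np.linalg.norm(q1-q2)
def proj(d,p):
    return cv2.projectPoints(np.array([p],float),np.array(d['rvec'],float),np.array(d['tvec'],float),np.array(d['mtx'],float),None)[0].ravel()
E
python3 - <<'E'
from h import *
print(readout.get_obs())
for n in('scene','top'):
    d=grab(n,n+'0.png'); c,_=ray(d,0,0); print(n,c,d['mtx'],d['rvec'],d['tvec'])
    np.save('pics/'+n+'0.npy',d,allow_pickle=True)
E
```

```text
pics
{'clock': 0.0, 'joints': array([-77.83666966,  23.94866499,  -0.5897626 ,  92.48585332,
         0.26968916,  63.63941321,  -3.03545109]), 'dq': array([ 0.00570103,  0.0361184 , -0.03678455, -0.06745099, -0.00396106,
       -0.0554905 , -0.14473898]), 'effort': array([-2.05525535e-04, -8.64429903e+01,  6.78706001e-01, -4.34892833e+01,
        1.89934293e-02,  7.35985494e-03, -5.70336908e-05]), 'ee_pos': array([0.15685461, 0.60465536, 0.25265108]), 'tcp_rot': array([-1.79927656e+02,  5.94168076e-03,  1.65460267e+02]), 'force': array([-0.10193585,  0.50297113, -0.2070286 ]), 'ft_torque': array([0.02696309, 0.07524639, 0.02242203]), 'finger_force': 0.0, 'opening': 0.0853906312184501}
scene [-0.26599078 -1.00716222  1.09407755] [[455.22229139   0.         276.98369085]
 [  0.         455.22229139 206.26783734]
 [  0.           0.           1.        ]] [ 2.07132049 -0.75322831  0.41484576] [-0.46582119  0.36309658  1.39043303]
top [0.32103356 0.03168863 1.72348439] [[472.56139665   0.         278.86849303]
 [  0.         472.56139665 213.87131041]
 [  0.           0.           1.        ]] [ 2.1572725  -2.10289208  0.21078193] [-0.00173375  0.63253829  1.63534628]
```

View pics/scene0.png

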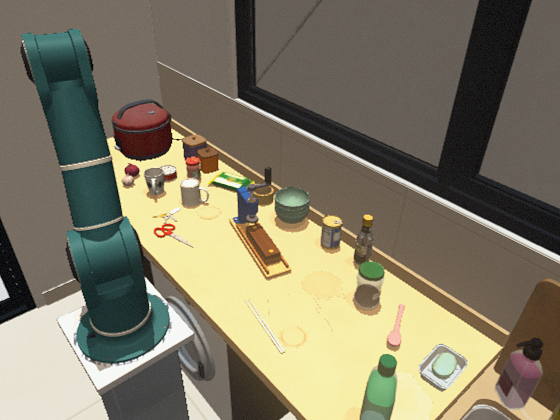

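View pics/top0.png

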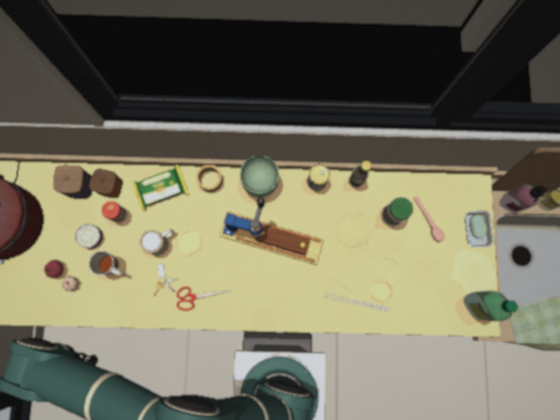

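The scene view shows the clamp at about (258,235), with its blue post at (248,205) and the knob at (267,176). In the top view the clamp is at about (257,232), its post on the left (world +y), and the knob near (261,202). I'll enlarge both.

```bash
python3 - <<'E'
from h import *
a=cv2.imread('pics/scene0.png')[155:285,200:310]; b=cv2.imread('pics/top0.png')[170:280,200:340]
a=cv2.resize(a,None,fx=4,fy=4,interpolation=cv2.INTER_CUBIC); b=cv2.resize(b,None,fx=5,fy=5,interpolation=cv2.INTER_CUBIC)
cv2.imwrite('pics/sc.png',a);cv2.imwrite('pics/tc.png',b)
E
```

```text
(no output)
```

View pics/sc.png

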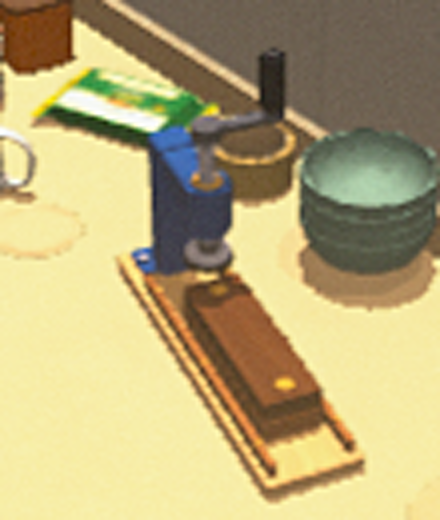

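View pics/tc.png

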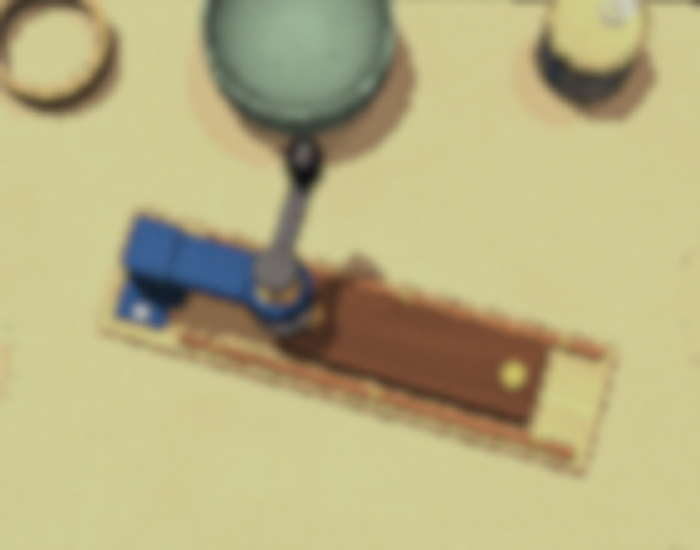

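In the enlarged top view the cradle corners are at about (100,328), (140,210), (617,350) and (585,472). The rest's free end runs (550,345)-(527,425), and the knob top is at (303,150). In the scene crop the knob spans (272,52)-(270,110), the pad is at (208,253), and the rest's front top edge runs (263,412)-(322,385).

```bash
python3 - <<'E'
from h import *
S=np.load('pics/scene0.npy',allow_pickle=True).item(); T=np.load('pics/top0.npy',allow_pickle=True).item()
t=lambda x,y:(x/5+200-.4,y/5+170-.4); s=lambda x,y:(x/4+200-.4,y/4+155-.4)
C=[onz(T,*t(*p),.018) for p in((100,328),(140,210),(617,350),(585,472))]
for c in C: print('corner',c.round(4))
print([np.linalg.norm(C[i]-C[(i+1)%4]).round(4) for i in range(4)])
ax=(C[0]+C[1]-C[2]-C[3])/2; ax/=np.linalg.norm(ax); lat=np.array([ax[1],-ax[0],0])
print('yaw of clamp +y from world y',np.degrees(np.arctan2(-ax[0],ax[1])))
mid=sum(C)/4; o=mid+ax*0.055; print('origin',o.round(4),'ax',ax)
# scene corners
for n,p in (('left far',(120,258)),('near',(265,497)),('right',(362,462))):
  print(n,onz(S,*s(*p),.018).round(4))
print('knobtop',tri(T,t(303,148),S,s(272,52)))
k,_=tri(T,t(303,148),S,s(272,52)); d=k-o; print('knob rel', d@lat,d@ax,np.hypot(d@lat,d@ax))
for z in(.055,.06,.065):
  f=[onz(T,*t(*p),z) for p in((550,345),(527,425))]; m=(f[0]+f[1])/2-o; print(z,'front',m@ax,m@lat,'home-dist',-.12-m@ax, np.linalg.norm(f[0]-f[1]))
  f=[onz(S,*s(*p),z) for p in((263,412),(322,385))]; m=(f[0]+f[1])/2-o; print('  S front',m@ax,m@lat,np.linalg.norm(f[0]-f[1]))
# pad: bottom on axis
for h in (.05,.07,.08,.09,.1,.11,.12): print(h,proj(S,[o[0],o[1],h]).round(1))
print('pad px',s(208,253), 'grey hub tri',tri(T,t(273,268),S,s(205,128)))
E
```

```text
corner [0.5553 0.2274 0.018 ]
corner [0.6434 0.2023 0.018 ]
corner [ 0.549  -0.1489  0.018 ]
corner [ 0.4599 -0.1264  0.018 ]
[np.float64(0.0916), np.float64(0.3636), np.float64(0.092), np.float64(0.3665)]
yaw of clamp +y from world y -15.067582006225011
origin [0.5662 0.0917 0.018 ] ax [0.2599582  0.96561987 0.        ]
left far [0.5536 0.2242 0.018 ]
near [ 0.449  -0.1326  0.018 ]
right [ 0.5413 -0.1525  0.018 ]
knobtop (array([0.63133439, 0.07711572, 0.29187879]), np.float64(0.004879030152861375))
knob rel 0.06669056903603719 0.002852232717355126 0.06675153353912099
0.055 front -0.18747136122924865 0.0002553594343870131 home-dist 0.06747136122924866 0.05953598046848944
  S front -0.1801116339954204 0.0018189874439295136 0.06312054792645114
0.06 front -0.18727419712972873 -0.00040808187992238476 home-dist 0.06727419712972874 0.05935756711092793
  S front -0.1853918149567284 -0.000681963979997734 0.06281681434992156
0.065 front -0.18707703303020884 -0.0010715231942318936 home-dist 0.06707703303020884 0.05917915375336653
  S front -0.19067199591803627 -0.003182915403924774 0.062513080773392
0.05 [252.3 227. ]
0.07 [252.3 222.8]
0.08 [252.2 220.6]
0.09 [252.2 218.5]
0.1 [252.1 216.3]
0.11 [252.1 214.1]
0.12 [252.  211.9]
pad px (251.6, 217.85) grey hub tri (array([0.56710251, 0.09502636, 0.22880143]), np.float64(0.0021442506825878))
```

Measured: clamp origin at about (0.566, 0.092) with yaw -15°, so the tool's y already runs along the clamp's +y. The rest is about 67 mm short of the post, and the knob grip is at about (0.631, 0.077, 0.265). Next I go round to the open end with the gripper shut.

```bash
python3 -m handwheel '[-23.4,-29.75,0,0,0,0.53,-23.4,-29.75,0,0,0,0,-23.4,-29.75,0,0,0,0,-23.4,-29.75,0,0,0,0,-23.4,-29.75,0,0,0,0,-23.4,-29.75,0,0,0,0,-23.4,-29.75,0,0,0,0,-23.4,-29.75,0,0,0,0,-23.4,-29.75,0,0,0,0,-23.4,-29.75,0,0,0,0,-23.4,-29.75,0,0,0,0,-23.4,-29.75,0,0,0,0,-23.4,-29.75,0,0,0,0,-23.4,-29.75,0,0,0,0,-23.4,-29.75,0,0,0,0,-23.4,-29.75,0,0,0,0,0,0,0,0,0,0]' 0 && python3 -m handwheel '[-25,-24,0,0,0,0,-25,-24,0,0,0,0,-25,-24,0,0,0,0,-25,-24,0,0,0,0,-24,-24,0,0,0,0,-24,-24,0,0,0,0,0,0,0,0,0,0,0,0,0,0,0,0]'; python3 -c "
from h import *
o=readout.get_obs(); print(o)
d=o['ee_pos']-[.566,.092,0]; print('clamp frame',d@[.9656,-.26,0],d@[.26,.9656,0])"
```

```text
clock: 1.52
ee_pos: [0.3966, 0.0427, 0.2536]
tcp_rot: [-180.0, 0.1, 164.6]
force: [-0.1, -0.0, 1.1]
opening: -0.0001
finger_force: 0.0
clock: 2.18
ee_pos: [0.5004, -0.1309, 0.2528]
tcp_rot: [-179.9, -0.1, 164.8]
force: [0.6, 1.4, -0.8]
opening: -0.0
finger_force: 0.0
{'clock': 2.1833, 'joints': array([-21.92733252,  15.39371744,  39.17188136, 108.72257102,
       -11.08986546,  59.75216566,  96.63989039]), 'dq': array([-2.34802161, -2.00969748, -1.42980335,  1.95591038,  0.47108728,
       -0.01427372, -1.4296504 ]), 'effort': array([  3.32428023, -55.12699842,  10.09940565, -43.15522671,
        -0.18199495,  -0.10465065,   0.87355217]), 'ee_pos': array([ 0.50042101, -0.13089571,  0.25276399]), 'tcp_rot': array([-1.79913124e+02, -5.23132124e-02,  1.64768804e+02]), 'force': array([ 0.55721881,  1.41718141, -0.84062236]), 'ft_torque': array([-0.01859414, -0.01462087, -0.0118272 ]), 'finger_force': 0.0, 'opening': -3.28930761362414e-05}
clamp frame -0.005370185853216409 -0.23227863557714454
```

```bash
python3 -m handwheel '[-5,0,25,0,0,0,0,0,25,0,0,0,0,0,25,0,0,0,0,0,25,0,0,0,0,0,25,0,0,0,0,0,25,0,0,0,0,0,20,0,0,0,0,0,15,0,0,0,0,0,10,0,0,0,0,0,4,0,0,0,0,0,0,0,0,0,0,0,0,0,0,0]' ; python3 -c "
from h import *
o=readout.get_obs()
d=o['ee_pos']-[.566,.092,0]; print('clamp frame',d@[.9656,-.26,0],d@[.26,.9656,0])
T=grab('top'); S=grab('scene')
a=cv2.resize(S['color'][155:285,200:310],None,fx=4,fy=4);b=cv2.resize(T['color'][170:280,220:340],(480,520*440//520))
c=np.zeros((520,440+480,3),np.uint8);c[:,:440]=a;c[:440,440:]=b
cv2.imwrite('pics/p5.png',cv2.resize(c,None,fx=.86,fy=.86)[:,:,::-1])"
```

```text
clock: 3.18
ee_pos: [0.5056, -0.1305, 0.055]
tcp_rot: [180.0, 0.0, 164.9]
force: [-0.2, -0.3, 0.3]
opening: 0.0002
finger_force: 0.0
clamp frame -0.00047523987044317063 -0.23058215587787362
```

View pics/p5.png

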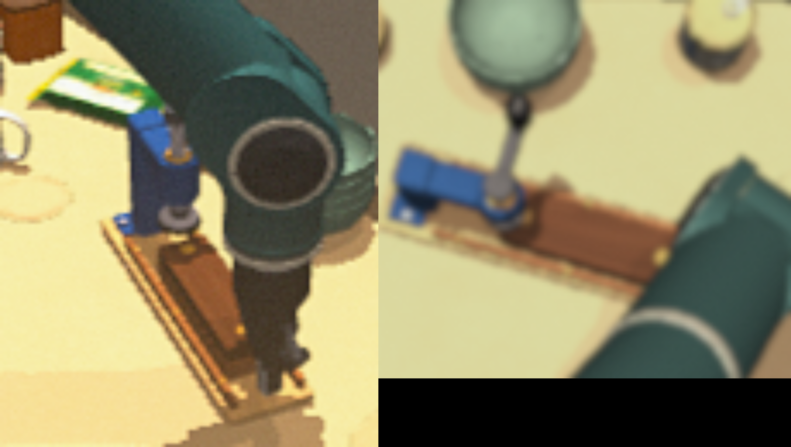

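The gripper stands in the cradle behind the rest's free end, with the arm clear of the crank. Now I push.

```bash
python3 -m handwheel '[0,8,0,0,0,0,0,8,0,0,0,0,0,7,0,0,0,0,0,5,0,0,0,0,0,5,0,0,0,0,0,6,0,0,0,0,0,6,0,0,0,0,0,6,0,0,0,0,0,6,0,0,0,0,0,6,0,0,0,0,0,5,0,0,0,0,0,5,0,0,0,0,0,5,0,0,0,0,0,4,0,0,0,0,0,0,0,0,0,0]' ; python3 -m handwheel '[0,3,0,0,0,0,0,2,0,0,0,0,0,2,0,0,0,0,0,2,0,0,0,0]';  python3 -c "
from h import *
o=readout.get_obs()
d=o['ee_pos']-[.566,.092,0]; print('clamp frame',d@[.9656,-.26,0],d@[.26,.9656,0],o['force']@[.26,.9656,0])"
```

```text
clock: 4.53
ee_pos: [0.5268, -0.0504, 0.0542]
tcp_rot: [180.0, -0.0, 165.0]
force: [0.3, 0.2, -0.4]
opening: -0.0001
finger_force: 0.0
clock: 4.87
ee_pos: [0.5289, -0.0428, 0.0543]
tcp_rot: [-180.0, -0.0, 164.9]
force: [-0.9, -1.5, -0.2]
opening: -0.0002
finger_force: 0.9
clamp frame -0.0007862631085466575 -0.13979168893238655 -1.6464569858618243
```

```bash
python3 -m handwheel '[0,2,0,0,0,0,0,2,0,0,0,0,0,1,0,0,0,0]'; python3 -m handwheel '[0,1,0,0,0,0,0,1,0,0,0,0]';python3 -m handwheel '[0,1,0,0,0,0,0,0,0,0,0,0]';  python3 -c "
from h import *
o=readout.get_obs()
d=o['ee_pos']-[.566,.092,0]; print('clamp frame',d@[.9656,-.26,0],d@[.26,.9656,0],o['force']@[.26,.9656,0])"
```

```text
clock: 5.12
ee_pos: [0.5303, -0.0377, 0.0543]
tcp_rot: [180.0, -0.0, 164.9]
force: [-0.8, -2.1, -0.9]
opening: -0.0002
finger_force: 0.8
clock: 5.28
ee_pos: [0.5308, -0.036, 0.0543]
tcp_rot: [-180.0, -0.0, 164.9]
force: [0.4, -2.0, 0.2]
opening: -0.0002
finger_force: 0.7
clock: 5.45
ee_pos: [0.5311, -0.0349, 0.0543]
tcp_rot: [180.0, -0.0, 164.9]
force: [-0.4, 0.4, 0.0]
opening: 0.0001
finger_force: 0.2
clamp frame -0.0007421778267727625 -0.13161701279636517 0.3163063714090581
```

```bash
for i in 1; do python3 -m handwheel '[0,1,0,0,0,0,0,1,0,0,0,0]';python3 -m handwheel '[0,1,0,0,0,0,0,1,0,0,0,0]';python3 -m handwheel '[0,1,0,0,0,0,0,1,0,0,0,0]'; done | grep force;  python3 -c "
from h import *
o=readout.get_obs()
d=o['ee_pos']-[.566,.092,0]; print('clamp frame',d@[.9656,-.26,0],d@[.26,.9656,0],o['force']@[.26,.9656,0])
S=grab('scene')
a=cv2.resize(S['color'][155:285,200:310],None,fx=4,fy=4)
cv2.imwrite('pics/p6.png',a[:,:,::-1])"
```

```text
force: [0.1, -1.3, 0.4]
finger_force: 0.8
force: [-3.4, -14.8, -0.0]
finger_force: 7.7
force: [-5.3, -25.4, 2.1]
finger_force: 12.7
clamp frame -0.000402801489903922 -0.12905016437447608 -25.8894606848365
```

View pics/p6.png

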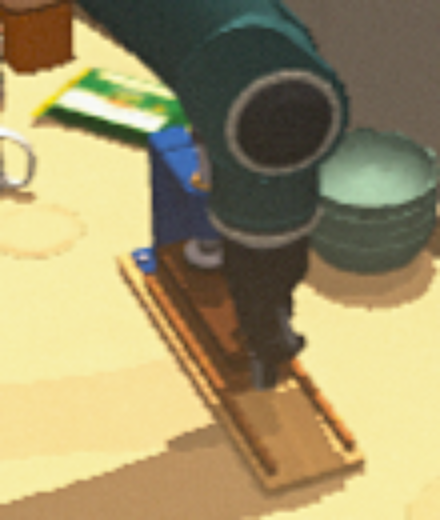

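The rest has met the post: the push force rose stiffly to 26 N, with the free end at y ≈ -120. I hold, back off, rise and look at the knob again.

```bash
python3 -m handwheel '[0,0,0,0,0,0,0,0,0,0,0,0,0,0,0,0,0,0,0,-6,0,0,0,0,0,-10,0,0,0,0,0,-14,0,0,0,0,0,-10,-20,0,0,0,0,0,-30,0,0,0,0,0,-30,0,0,0,0,0,-30,0,0,0,0,0,-30,0,0,0,0,0,-30,0,0,0,0,0,-30,0,0,0,0,0,-30,0,0,0,0,0,-30,0,0,0,0,0,-10,0,0,0,0,0,0,0,0,0,0,0,0,0,0,0]' 1;  python3 -c "
from h import *
o=readout.get_obs()
d=o['ee_pos']-[.566,.092,0]; print('clamp frame',d@[.9656,-.26,0],d@[.26,.9656,0])
np.save('pics/T1.npy',grab('top'));np.save('pics/S1.npy',grab('scene'))
for n,l in(('T1',(200,180)),('S1',(220,150))):
  d=np.load(f'pics/{n}.npy',allow_pickle=True).item();
  x,y=l; c=d['color'][y:y+90,x:x+95]; m=(c.max(2)<45).astype(np.uint8)
  k,L,s,cc=cv2.connectedComponentsWithStats(m)
  print(n,[(s[i]+[x,y,0,0,0],(cc[i]+l).round(1)) for i in range(1,k) if s[i][4]>6])
  cv2.imwrite(f'pics/{n}.png',d['color'][:,:,::-1])
"
```

```text
clock: 7.5
ee_pos: [0.5222, -0.0676, 0.3242]
tcp_rot: [180.0, 0.0, 165.0]
force: [-0.0, -1.3, -1.2]
opening: 0.0853
finger_force: 0.0
clamp frame -0.0008046921215255959 -0.1655384334399341
T1 [(array([259, 203,   4,   4,  11]), array([260.6, 204.6]))]
S1 [(array([259, 150,  24,  26, 363]), array([269.9, 158.3])), (array([282, 171,   2,   8,   8]), array([282.9, 174.5])), (array([269, 178,   3,   6,   7]), array([269.9, 180.4]))]
```

```bash
python3 -m handwheel '[-6,16,0,0,0,0,-8,20,0,0,0,0,-8,20,0,0,0,0,-8,20,0,0,0,0,-8,20,0,0,0,0,-8,20,0,0,0,0,-8,20,0,0,0,0,-6,16,0,0,0,0,-6,12,0,0,0,0,-1,4,0,0,0,0,0,0,0,0,0,0,0,0,0,0,0,0]';  python3 -c "
from h import *
o=readout.get_obs()
d=o['ee_pos']-[.566,.092,0]; print('clamp frame',d@[.9656,-.26,0],d@[.26,.9656,0])
S=grab('scene');T=grab('top')
a=cv2.resize(S['color'][130:245,220:310],None,fx=4,fy=4);b=cv2.resize(T['color'][140:255,210:300],None,fx=4,fy=4)
cv2.imwrite('pics/p7.png',np.hstack([a,b])[:,:,::-1])"
```

```text
clock: 8.6
ee_pos: [0.6302, 0.0763, 0.3236]
tcp_rot: [-179.9, -0.1, 164.9]
force: [-0.6, -0.2, 0.3]
opening: 0.0858
finger_force: 0.0
clamp frame 0.0660526106445142 0.0015013681755366448
```

View pics/p7.png

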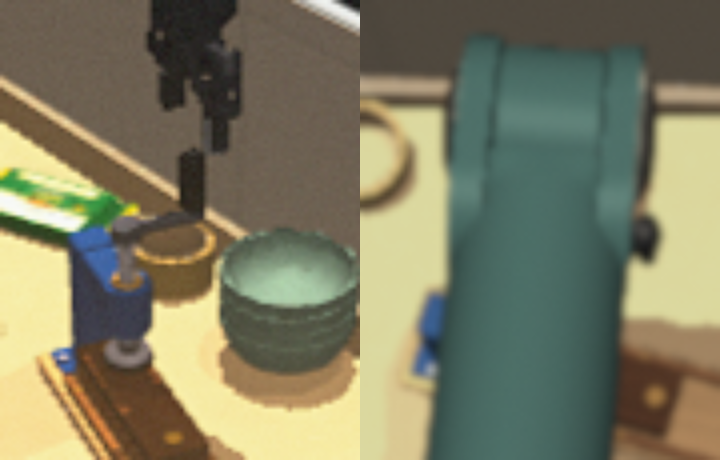

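The open fingers, tips at (172,105) and (215,148), straddle the knob top at (192,153). The rest lies home under the pad. I go down over the knob and grip.

```bash
python3 -m handwheel '[0,0,10,0,0,0,0,0,15,0,0,0,0,0,15,0,0,0,0,0,12,0,0,0,0,0,4,0,0,0,0,0,0,0,0,0,0,0,0,0,0,0]'; python3 -m handwheel '[0,0,0,0,0,0,0,0,0,0,0,0,0,0,0,0,0,0,0,0,0,0,0,0,0,0,0,0,0,0,0,0,0,0,0,0,0,0,0,0,0,0,0,0,0,0,0,0]' 0.1;  python3 -c "
from h import *
o=readout.get_obs()
print(o['ft_torque'])
d=o['ee_pos']-[.566,.092,0]; print('clamp frame',d@[.9656,-.26,0],d@[.26,.9656,0])
S=np.load('pics/S1.npy',allow_pickle=True).item()
cv2.imwrite('pics/p8.png',cv2.resize(S['color'][185:265,215:295],None,fx=7,fy=7,interpolation=cv2.INTER_CUBIC)[:,:,::-1])"
```

```text
clock: 9.28
ee_pos: [0.6307, 0.0767, 0.2686]
tcp_rot: [-180.0, 0.0, 164.9]
force: [0.3, -0.2, 0.6]
opening: 0.0851
finger_force: 0.0
clock: 9.95
ee_pos: [0.6308, 0.0771, 0.2687]
tcp_rot: [180.0, 0.0, 164.9]
force: [-0.0, 3.0, 5.6]
opening: 0.0249
finger_force: 58.8
[0.48296533 0.04490312 0.00532507]
clamp frame 0.06643136691081111 0.0024893948957421725
```

View pics/p8.png

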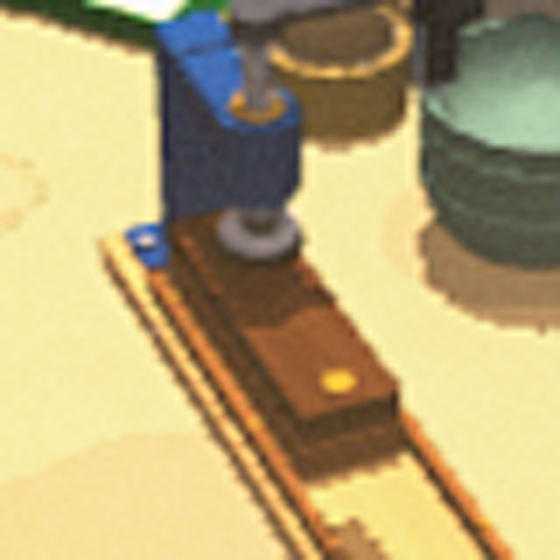

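Gripped: the opening is 25 mm and the finger force 59 N. In the enlarged view the pad's lower front edge is at about (260,260) and the rest's front top corners are at (297,418) and (398,385). I work out the gap and the arc rows.

```bash
python3 - <<'E'
from h import *
S=np.load('pics/S1.npy',allow_pickle=True).item()
s=lambda x,y:np.array((x/7+215-.43,y/7+185-.43))
o=np.array([.566,.092,0]);ax=np.array([.26,.9656,0]);lat=np.array([.9656,-.26,0])
print('px',s(297,418),s(398,385),s(260,260),s(215,235),s(302,235))
for z in(.054,.058,.062,.066): print(z,proj(S,o-.12*ax-.03*lat+[0,0,z]).round(1),proj(S,o-.12*ax+.03*lat+[0,0,z]).round(1))
n=np.array([-.604,-.797,0])
for z in(.07,.075,.08,.085,.09,.095): print(z,'pad bottom front',proj(S,o+.024*n+[0,0,z]).round(1))
R=65;r=np.radians(2.2)
for step in(10,15):
  th=r-np.radians(np.arange(0,361,step)); x=-R*np.cos(th);y=R*np.sin(th)
  print(step,np.c_[np.diff(x),np.diff(y)].round(1).tolist())
E
```

```text
px [256.99857143 244.28428571] [271.42714286 239.57      ] [251.71285714 221.71285714] [245.28428571 218.14142857] [257.71285714 218.14142857]
0.054 [257.5 246.8] [272.8 242.4]
0.058 [257.5 245.9] [272.8 241.5]
0.062 [257.5 245. ] [272.8 240.6]
0.066 [257.5 244.1] [272.8 239.8]
0.07 pad bottom front [252.2 226.6]
0.075 pad bottom front [252.2 225.5]
0.08 pad bottom front [252.2 224.5]
0.085 pad bottom front [252.2 223.4]
0.09 pad bottom front [252.1 222.3]
0.095 pad bottom front [252.1 221.2]
10 [[0.6, -11.3], [2.5, -11.0], [4.4, -10.4], [6.1, -9.5], [7.7, -8.3], [9.0, -6.9], [10.1, -5.2], [10.8, -3.4], [11.2, -1.4], [11.3, 0.6], [11.0, 2.5], [10.4, 4.4], [9.5, 6.1], [8.3, 7.7], [6.9, 9.0], [5.2, 10.1], [3.4, 10.8], [1.4, 11.2], [-0.6, 11.3], [-2.5, 11.0], [-4.4, 10.4], [-6.1, 9.5], [-7.7, 8.3], [-9.0, 6.9], [-10.1, 5.2], [-10.8, 3.4], [-11.2, 1.4], [-11.3, -0.6], [-11.0, -2.5], [-10.4, -4.4], [-9.5, -6.1], [-8.3, -7.7], [-6.9, -9.0], [-5.2, -10.1], [-3.4, -10.8], [-1.4, -11.2]]
15 [[1.6, -16.9], [5.9, -15.9], [9.8, -13.8], [13.1, -10.8], [15.4, -7.1], [16.7, -2.9], [16.9, 1.6], [15.9, 5.9], [13.8, 9.8], [10.8, 13.1], [7.1, 15.4], [2.9, 16.7], [-1.6, 16.9], [-5.9, 15.9], [-9.8, 13.8], [-13.1, 10.8], [-15.4, 7.1], [-16.7, 2.9], [-16.9, -1.6], [-15.9, -5.9], [-13.8, -9.8], [-10.8, -13.1], [-7.1, -15.4], [-2.9, -16.7]]
```

The rest's top is at z ≈ 63 mm and the pad's underside at about 92 mm, so the gap is about 28 mm, or roughly 1.8 turns to touch. First a gentle quarter turn.

```bash
cat > st.py <<'E'
from h import *
import sys
def st():
    o=readout.get_obs(); d=o['ee_pos']-[.566,.092,0]; x,y=d@[.9656,-.26,0],d@[.26,.9656,0]; th=np.arctan2(y,x); F=o['force']; fx,fy=F@[.9656,-.26,0],F@[.26,.9656,0]
    c,s=np.cos(th),np.sin(th)
    print('t%.1f clamp xy %.1f %.1f z %.1f th %.1f r %.1f | Frad %.1f Ftan(cw-resist) %.1f Fz %.1f'%(o['clock'],x*1e3,y*1e3,o['ee_pos'][2]*1e3,np.degrees(th),1e3*np.hypot(x,y),fx*c+fy*s,-fx*s+fy*c,F[2]), 'yaw',o['tcp_rot'].round(1),'grip',o['opening'],o['finger_force'])
st()
E
python3 -m handwheel '[0.6,-11.3,0.4,0,0,0,2.5,-11,0.4,0,0,0,4.4,-10.4,0.5,0,0,0,6.1,-9.5,0.4,0,0,0,7.7,-8.3,0.4,0,0,0]'|grep force; python3 st.py;  python3 -m handwheel '[9,-6.9,0.5,0,0,0,10.1,-5.2,0.4,0,0,0,10.8,-3.4,0.5,0,0,0,11.2,-1.4,0.4,0,0,0]'|grep force; python3 st.py
```

```text
force: [2.2, 14.4, 4.2]
finger_force: 59.2
t10.4 clamp xy 44.5 -46.6 z 266.5 th -46.3 r 64.5 | Frad -11.6 Ftan(cw-resist) 8.8 Fz 4.2 yaw [179.8   0.  165. ] grip 0.024825287565067668 59.15508099133149
force: [12.3, 14.9, -3.4]
finger_force: 58.9
t10.7 clamp xy 3.9 -62.9 z 264.8 th -86.5 r 63.1 | Frad -17.1 Ftan(cw-resist) 9.1 Fz -3.4 yaw [1.798e+02 1.000e-01 1.650e+02] grip 0.02424222568566237 58.911367405671626
```

```bash
sed -i 's/x,y=d@\[.9656,-.26,0\],d@\[.26,.9656,0\]/x,y=d@[.9656,-.26,0]-.0014,d@[.26,.9656,0]-.0019/' st.py
python3 -m handwheel '[16.9,2.5,0.7,0,0,0,15.9,6.8,0.7,0,0,0,13.8,9.8,0.6,0,0,0,10.8,13.1,0.7,0,0,0,7.1,15.4,0.7,0,0,0,2.9,16.7,0.6,0,0,0]'|grep force; python3 st.py;  python3 -m handwheel '[-1.6,16.9,0.7,0,0,0,-5.9,15.9,0.7,0,0,0,-9.8,13.8,0.6,0,0,0,-13.1,10.8,0.7,0,0,0,-15.4,7.1,0.7,0,0,0,-16.7,2.9,0.6,0,0,0]'|grep force; python3 st.py
```

```text
force: [-1.0, -8.5, 6.7]
finger_force: 60.5
t11.2 clamp xy -65.0 -3.6 z 260.9 th -176.9 r 65.1 | Frad -0.8 Ftan(cw-resist) 8.5 Fz 6.7 yaw [-1.800e+02  1.000e-01  1.649e+02] grip 0.02441930944181448 60.515664923004806
force: [-7.9, 3.1, 11.0]
finger_force: 60.9
t11.7 clamp xy -2.7 66.4 z 256.8 th 92.3 r 66.4 | Frad 1.2 Ftan(cw-resist) 8.4 Fz 11.0 yaw [ 1.799e+02 -1.000e-01  1.651e+02] grip 0.024685296758807627 60.92677397886291
```

```bash

python3 -m handwheel '[-16.9,-1.6,0.5,0,0,0,-15.9,-5.9,0.6,0,0,0,-13.8,-9.8,0.6,0,0,0,-10.8,-13.1,0.6,0,0,0,-7.1,-15.4,0.6,0,0,0,-2.9,-16.7,0.6,0,0,0]'|grep force; python3 st.py;  python3 -m handwheel '[1.6,-16.9,0.6,0,0,0,5.9,-15.9,0.6,0,0,0,9.8,-13.8,0.7,0,0,0,13.1,-10.8,0.7,0,0,0,15.4,-7.1,0.7,0,0,0,16.7,-2.9,0.6,0,0,0]'|grep force; python3 st.py
python3 -m handwheel '[16.9,1.6,0.7,0,0,0,15.9,5.9,0.7,0,0,0,13.8,9.8,0.6,0,0,0]'|grep -i xx; python3 st.py;python3 -c "
from h import *
S=grab('scene');np.save('pics/S2.npy',S)
cv2.imwrite('pics/p9.png',cv2.resize(S['color'][185:265,215:295],None,fx=7,fy=7,interpolation=cv2.INTER_CUBIC)[:,:,::-1])"
```

```text
force: [-2.2, 8.7, 2.5]
finger_force: 60.0
t12.2 clamp xy 65.3 3.0 z 252.8 th 2.6 r 65.4 | Frad -4.0 Ftan(cw-resist) 8.0 Fz 2.5 yaw [179.9  -0.  165. ] grip 0.02482107061802901 60.0394928525202
force: [12.5, 12.4, -8.4]
finger_force: 59.5
t12.7 clamp xy 2.3 -64.5 z 248.9 th -88.0 r 64.6 | Frad -14.9 Ftan(cw-resist) 9.4 Fz -8.4 yaw [1.799e+02 1.000e-01 1.649e+02] grip 0.024826441318666174 59.50143299996853
t12.9 clamp xy -43.9 -47.9 z 247.1 th -132.5 r 65.0 | Frad -13.9 Ftan(cw-resist) 8.3 Fz -13.3 yaw [179.9   0.2 164.9] grip 0.025128603965741514 59.59886519936845
```

View pics/p9.png

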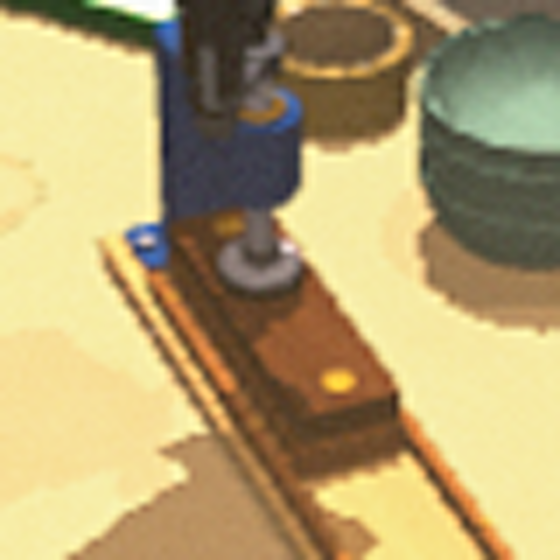

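The pad has sunk to about (260,290) at its lower front edge, roughly 7–9 mm above the wood after 1.37 turns. I go on in small arcs, watching the tangential resistance.

```bash

python3 -m handwheel '[10.8,13.6,1,0,0,0,7.1,15.4,1,0,0,0]'|grep xx; python3 st.py;  python3 -m handwheel '[2.9,16.7,0.8,0,0,0,-1.6,16.9,0.7,0,0,0]'|grep xx; python3 st.py
python3 -m handwheel '[-5.9,15.9,0.7,0,0,0,-9.8,13.8,0.7,0,0,0]'|grep -i xx; python3 st.py
python3 -m handwheel '[-13.1,10.8,0.7,0,0,0,-15.4,7.1,0.7,0,0,0]'|grep -i xx; python3 st.py
```

```text
t13.2 clamp xy -61.6 -20.2 z 245.5 th -161.9 r 64.9 | Frad -0.7 Ftan(cw-resist) 8.7 Fz 11.3 yaw [-1.800e+02  1.000e-01  1.648e+02] grip 0.02477277527645461 62.42456417530775
t13.3 clamp xy -63.8 14.1 z 244.2 th 167.5 r 65.3 | Frad 4.5 Ftan(cw-resist) 10.0 Fz 16.3 yaw [-180.    -0.   164.9] grip 0.024831690841597212 62.9764920193702
t13.5 clamp xy -48.3 45.1 z 242.9 th 137.0 r 66.0 | Frad 3.5 Ftan(cw-resist) 10.0 Fz 20.8 yaw [ 1.80e+02 -1.00e-01  1.65e+02] grip 0.024461873478072195 63.254464315250516
t13.7 clamp xy -19.5 63.8 z 241.6 th 107.0 r 66.7 | Frad 0.2 Ftan(cw-resist) 10.9 Fz 20.1 yaw [ 1.799e+02 -1.000e-01  1.650e+02] grip 0.02449595861141268 63.33781406516209
```

```bash
python3 -m handwheel '[0,0,-1,0,0,0]'|grep xx; python3 st.py; python3 - <<'E'
from h import *
L=[np.load('pics/S1.npy',allow_pickle=True).item(),np.load('pics/S2.npy',allow_pickle=True).item(),grab('scene')]
np.save('pics/S3.npy',L[2])
L=[cv2.resize(d['color'][185:265,215:295],None,fx=7,fy=7,interpolation=cv2.INTER_CUBIC) for d in L]
t=L[1][236:294,215:304]
for i in(0,1,2):
  r=cv2.matchTemplate(L[i][180:360,190:330],t,cv2.TM_CCOEFF_NORMED);_,v,_,p=cv2.minMaxLoc(r);print(i,v,(p[0]+190)/7,(p[1]+180)/7)
t=L[2][236:294,215:304]
cv2.imwrite('pics/p10.png',np.hstack([L[1][150:420,130:430],L[2][150:420,130:430]])[:,:,::-1])
E
```

```text
t13.8 clamp xy -17.7 63.6 z 242.0 th 105.6 r 66.0 | Frad 7.2 Ftan(cw-resist) -4.2 Fz 0.7 yaw [180.   0. 165.] grip 0.024556009821128717 61.286144487094134
0 0.8811192512512207 30.571428571428573 29.142857142857142
1 1.0 30.714285714285715 33.714285714285715
2 0.9665274620056152 30.714285714285715 33.857142857142854
```

View pics/p10.png

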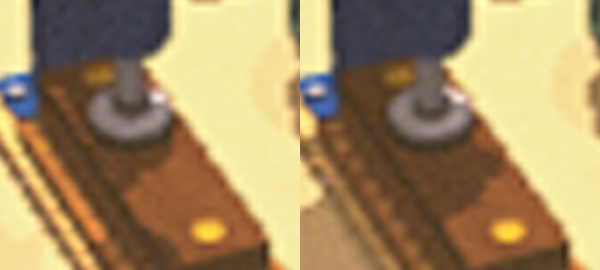

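The pad moved only about 0.7 mm between 1.37 and 1.71 turns, so it touched at about 1.42 turns. It now sits about 0.29 turn past touch, which the resistance rise from 8.5 to 11 N supports. I add one small arc, then release.

```bash
python3 -m handwheel '[-8.1,2.3,0.3,0,0,0,-8.4,0.5,0.4,0,0,0]'|grep xx; python3 st.py; python3 -m handwheel '[0,0,0,0,0,0,0,0,0,0,0,0]'|grep xx; python3 st.py
```

```text
t14.0 clamp xy -3.6 66.2 z 241.2 th 93.1 r 66.3 | Frad 5.0 Ftan(cw-resist) 11.5 Fz 12.0 yaw [ 1.799e+02 -1.000e-01  1.650e+02] grip 0.02480767517391731 62.431151499040425
t14.1 clamp xy -2.8 66.1 z 241.3 th 92.4 r 66.2 | Frad 5.6 Ftan(cw-resist) 2.7 Fz 6.5 yaw [179.9  -0.  165. ] grip 0.02464859302431071 61.988513097167015
```

```bash
python3 -m handwheel '[0,0,0,0,0,0,0,0,0,0,0,0,0,0,0,0,0,0,0,0,0,0,0,0]' 0.55; python3 -m handwheel '[0,0,-5,0,0,0,0,0,-15,0,0,0,0,0,-20,0,0,0,0,0,-20,0,0,0,0,0,-20,0,0,0,0,0,-15,0,0,0,0,0,-5,0,0,0,0,0,0,0,0,0,0,0,0,0,0,0]'; python3 - <<'E'
from h import *
L=[np.load('pics/S2.npy',allow_pickle=True).item(),np.load('pics/S3.npy',allow_pickle=True).item(),grab('scene')]
L=[cv2.resize(d['color'][185:265,215:295],None,fx=7,fy=7,interpolation=cv2.INTER_CUBIC) for d in L]
t=L[0][236:294,215:304]
for i in(0,1,2):
  r=cv2.matchTemplate(L[i][180:360,190:330],t,cv2.TM_CCOEFF_NORMED);_,v,_,p=cv2.minMaxLoc(r);print(i,v,(p[0]+190)/7,(p[1]+180)/7)
t=L[0][370:420,270:420]
for i in(0,1,2):
  r=cv2.matchTemplate(L[i],t,cv2.TM_CCOEFF_NORMED);_,v,_,p=cv2.minMaxLoc(r);print('front',v,p)
E
```

```text
clock: 14.47
ee_pos: [0.5821, 0.1566, 0.2409]
tcp_rot: [-180.0, -0.0, 164.9]
force: [0.3, -1.0, 0.1]
opening: 0.0471
finger_force: 0.0
clock: 15.22
ee_pos: [0.582, 0.1569, 0.3404]
tcp_rot: [-180.0, -0.0, 164.9]
force: [0.4, 0.7, -1.1]
opening: 0.0467
finger_force: 0.0
0 1.0 30.714285714285715 33.714285714285715
1 0.9665274620056152 30.714285714285715 33.857142857142854
2 0.9642558693885803 30.714285714285715 33.857142857142854
front 1.0 (270, 370)
front 0.9858932495117188 (270, 370)
front 0.9766939282417297 (270, 370)
```

The pad has not moved in the image since touch, the rest is still home, and the crank is released. I hand in.

```bash
python3 -c "
from bench import close_job
print(close_job())"
```

```text
the job is handed in; nothing more can be done
None
```

I slid the rest home against the blue post, snugged the clamp about 0.3 turn past first touch (an estimated 85–105 N, inferred from the images and the turning force), let go of the crank and handed the job in at about 15 s; the hand-in gave no verdict, and I did not measure the bystanders afterwards.

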